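# Hold a rail home in the drilling jig

### The arm

A 6-joint arm with a two-finger parallel gripper is mounted at the origin on a cart in front of the work surface, level with it; the furniture and walls round the work are solid. World frame = base frame: x ahead of the robot, y to its left, z up, the work surface at z = 0. Lengths are in m, angles in rad, forces in N, time in s.
With the tool pointing down it reaches from about 0.3 to 0.875 m from the base axis. Payload 6.4 kg.
Tool frame: the origin (TCP) lies midway between the tips of the shut fingers; the grasp point (between the pads) lies arm.tcp_to_grasp behind it (arm.tcp_to_grasp is the distance from the TCP to the grasp point, in m); x points along the fingers, y is the direction in which the jaws open and shut, and the axes are right-handed (so a half turn about x gives the same grasp; the last joint's range is limited). The gripper opens to 85 mm and grips with 20 to 120 N. Pads are 22 mm wide; open, the fingers measure 114 mm over their backs; the gripper's body (76 mm by 85 mm) begins 54 mm behind the grasp point. The pads swing forward as they close: fully open they stand 13 mm farther back than shut.
Start: joints at [0.933, 0.181, 1.607, -0, 1.354, -0.206], TCP at [0.241, 0.522, 0.231] pointing down, gripper open.
Joint ranges: [-2.99, 2.99], [-0.89, 2.07], [0.3, 2.58], [-1.14, 4.28], [0, 2.63], [-3.12, 3.12]. Speed limits (rad/s): [2.57, 2.57, 3.01, 3.14, 3.14, 3.14].

### API

Orientations are given as a unit quaternion [w, x, y, z].
In Python, from bench import arm, kin, monitor, optics gives the robot as it stands. Calls block until the motion is done:
- arm.move_ptp(position, orientation): joint-space move of the TCP to a pose.
- arm.move_linear(position, ori=None, vel=0.15): straight line of the TCP; ori=None keeps the orientation; vel is the mean speed in m/s.
- arm.goto_joints(angles): joint-space move.
- arm.move_gripper(opening, strength=None): opening from 0.0 (shut) to 1.0 (fully open); strength is the grip in N (None keeps the last); returns when the fingers have stopped.
- arm.sleep(seconds).
- kin.ik(position, orientation): joint angles nearest the present ones, or None.
- monitor.observe(): the state.
- optics.get_image(name): name is "scene" or "top" or "wrist"; returns a dict with "pixels" (420x560x3 uint8, red, green, blue), "mtx" (3x3 intrinsics, pixels), "camera_from_world" (4x4, takes a point from world to camera coordinates). Camera axes: x right, y down, z forward; pixel columns grow to the right and rows downward; lengths in m; the calibration is good to about 2 mm. A picture is of the moment at which its call begins. There is no depth.
A pose or a line that the arm cannot do raises arm.Unreachable and nothing moves.
- arm.sign_off(): hands the job in, once; it reports no verdict.
Trained networks look in a picture, given as the dict that the camera call returned (one of the last four; its "shot" number tells which), for a name from the list of things; names that differ only in an ending like _2 or _b are one class to them, and where a whole thing is asked for, a point or a joint stands for the part that bears it (a point fixed in the world has none). Each returns a list of dicts, best first, with "p" (0 to 1); they miss things now and then, are a little off and sometimes report something else, mostly with a low value. They report only what shows in the picture. A call takes as long as a camera call.
- optics.search_frame(target, picture): "position" ([x, y, z] in m, in world coordinates, good to about 4 mm: the middle of the surface that is visible of it).
The state is a dict: "clock": time; "joint_positions": joint angles; "joint_velocities": joint speeds; "tau": joint torques, N m; "eef_pos": TCP position; "orientation": TCP orientation; "contact_force": force on the tool from outside, world axes, zero at the start; "moment": the same for the moment, N m; "opening": opening from 0.0 (shut) to 1.0 (fully open).
Only numpy, scipy, OpenCV 4.12 (cv2) and the standard library are available. Lean on these libraries where they do the work, as an engineer would, in place of code of your own. Each camera call takes 0.05 s, during which the arm holds its last target. There are 200 camera calls.

### The job

Take the walnut rail that is still plain at one end and load it into the drilling jig, plain end first under the drill-bush arm and flat on the base. Push it sideways against both side blocks and lengthways against the end stop until it is fully home on the stop's steel plate with the sprung ejector pin pushed in, and finish while still holding it pressed firmly against both, ready for drilling: do not let go. Leave the finished rails and the other things on the bench where they are.

Things in the scene. Friction and masses are not known exactly. Their poses are not given: they have to be found in the camera images.
- rail: The rail to load: straight bar of dark walnut, 40 wide (x) x 160 long (y) x 24 high (z), about 0.12 kg, lying flat on the bench at the left. A 10 mm hole goes through it 55 mm from the middle towards its +y end; the -y end is plain and goes to the end stop. Origin: centre of its underside. Best gripped across the 40 mm near mid-length.
- drilled_hole (a point): Mouth of the rail's existing hole, in its top face, 55 mm from the middle towards the +y end.
- jig: Drilling jig fixed to the bench: grey-faced plywood base 160 (x) x 270 (y) x 18 high, origin at the centre of its underside; work lies on its top (z = 18 mm), along y. Side blocks are on the +x side, the end stop at the -y end; the -x side and +y end are open. A seated rail's centre line is at x = 0. A rail pressed down on the base drags, and the drag can be mistaken for a stop.
- bush (a point): Centre of the drill bush, level with the underside of the dark steel bush arm, 29 mm above the base (5 mm above a flat rail). In the jig's frame at x = 0, y = -48. The arm comes from the +x side and covers x from -14 to +72, y from -65 to -31; its bush reaches 48 mm above the base.
- side_blocks: The jig's two pale wooden side blocks, one fixed part with the jig's own frame (same origin and axes). Their faces lie at x = +20; they are 25 thick, rise 20 above the base and reach from y = -63 to -33 (under the bush arm) and from +52 to +82 mm. The 85 mm gap between them leaves room for a finger.
- stop_plate: Steel plate 36 wide x 20 high, the face of the aluminium end stop with black star knob (48 long, 39 high). Axes as the jig's; origin on the jig's base under the middle of the face, which looks to +y. The stop is fixed but set differently each time: face at y = -85 to -65, x = 0 in the jig's frame.
- ejector (a joint): Sprung brass ejector pin in the middle of the stop plate, 8 thick, 12 above the base. 0 = out, standing 8 mm proud of the plate; grows (m) as it is pushed in; 0.008 = flush, where the rail meets solid steel. Its spring resists with about 2 N at first, 5 N when flush, and throws the rail out again if let go.
- finished_rail_1: Finished walnut rail with a hole near each end, same size, lying at the right. To be left alone.
- finished_rail_2: The other finished rail, as finished_rail_1. To be left alone.
- tape_measure: Yellow tape measure, 39x86x61, standing behind the jig. To be left alone.
- cork_block: Cork sanding block 62x100x34 at the back left. To be left alone.
- sanding_block: Hand sanding block with a white dome, 62x105x42, at the back left. To be left alone.

How it is judged:
At the end, for the whole second after the job is handed in: The robot still holds the rail flat on the base (2.5 mm), plain end at the stop, parallel to the jig (0.02 rad) and at rest, pressed with over 2 N against the side blocks and over 2 N against the stop plate, the ejector in by more than 6.5 mm, all through the last second (contact force between rail and side_blocks above 2 N and contact force between rail and stop_plate above 2 N and value of joint ejector above 0.0065 m and contact force between the fingers and rail above 2 N and angle between the y axis of rail and the y axis of jig, either way round below 0.02 rad and angle between rail's own z axis and vertical below 0.03 rad and z of rail in the frame of jig between 0.015 and 0.0205 m and y of drilled_hole in the frame of jig above 0.03 m and linear speed of rail below 0.01 m/s); the arm keeps its last pose, push and grip.
It fails at once if a finished rail or another thing on the bench is moved by more than 20 mm (distance of any of finished_rail_1, finished_rail_2, tape_measure, cork_block, sanding_block from where it was at the start of the episode above 0.02 m).
It also fails if it takes over 64 s, if anything falls off the work surface, if the arm or the gripper's body presses on something with over 40 N, if the wrist force passes 120 N, or if a joint passes its speed limit or range.

## Working session

There is one attempt and no reset: what is moved stays moved. The work goes in short steps, each a Python script; the robot and the scene stay as the last script left them, time stands still between calls to the robot, and variables do not carry over. Pictures are saved under pics/ and viewed, about 8 in all and at most 12, crops included, and the job is handed in when it is done.

```bash
ls; mkdir -p pics; python3 - <<'E'
from bench import arm,kin,monitor,optics
import cv2,numpy as np
s=monitor.observe();print(s['clock'],s['orientation'],s['opening'],arm.tcp_to_grasp)
for n in("scene","top"):
    p=optics.get_image(n);cv2.imwrite(f'pics/{n}0.png',p['pixels'][:,:,::-1])
    print(n,p['mtx'].tolist(),np.round(p['camera_from_world'],4).tolist())
    for t in("rail","drilled_hole","jig","bush","side_blocks","stop_plate","ejector","finished_rail_1","tape_measure"):
        print(t,[(np.round(d['position'],4).tolist(),round(d['p'],2)) for d in optics.search_frame(t,p)][:4])
E
```

```text
pics
0.0 [ 0.69044149  0.15090168  0.69094078 -0.15205288] 1.0017825597371293 0.0187
scene [[445.84279938173745, 0.0, 281.36763355063385], [0.0, 445.84279938173745, 203.96230880568856], [0.0, 0.0, 1.0]] [[0.4696, -0.8828, 0.0093, -0.2295], [-0.6169, -0.3356, -0.7119, 0.4145], [0.6317, 0.3285, -0.7022, 1.0087], [0.0, 0.0, 0.0, 1.0]]
rail [([0.5165, 0.3115, 0.0225], 0.63)]
drilled_hole [([0.5173, 0.3068, 0.024], 0.68)]
jig [([0.5373, -0.0144, 0.0165], 0.65)]
bush [([0.5349, -0.0118, 0.0201], 0.92)]
side_blocks [([0.5759, 0.0546, 0.036], 0.47)]
stop_plate []
ejector []
finished_rail_1 [([0.6226, -0.2534, 0.0224], 0.86), ([0.5474, -0.2974, 0.0275], 0.55)]
tape_measure [([0.7214, 0.0222, 0.0449], 0.84)]
top [[393.9276063936139, 0.0, 290.67012696580144], [0.0, 393.9276063936139, 214.4605041411498], [0.0, 0.0, 1.0]] [[-0.0327, -0.9995, 0.0047, 0.0639], [-0.9754, 0.0308, -0.2185, 0.6088], [0.2182, -0.0118, -0.9758, 0.9041], [0.0, 0.0, 0.0, 1.0]]
rail [([0.5228, 0.3156, 0.023], 0.78)]
drilled_hole [([0.521, 0.3141, 0.0259], 0.85), ([0.7271, 0.0365, 0.0543], 0.37), ([0.7086, 0.3701, 0.0272], 0.27)]
jig [([0.5419, -0.0039, 0.0164], 0.84)]
bush [([0.5421, -0.0018, 0.0181], 0.7)]
side_blocks [([0.573, 0.0551, 0.0355], 0.55), ([0.5232, 0.3115, 0.0253], 0.36)]
stop_plate []
ejector [([0.6244, -0.242, 0.0271], 0.67), ([0.5431, -0.0029, 0.0166], 0.25)]
finished_rail_1 [([0.561, -0.2952, 0.027], 0.84), ([0.627, -0.2427, 0.0266], 0.69)]
tape_measure [([0.7242, 0.0333, 0.0549], 0.73)]
```

```bash
python3 - <<'E'
import cv2,numpy as np
a=cv2.imread('pics/top0.png');b=cv2.imread('pics/scene0.png')
cv2.imwrite('pics/top_c.png',cv2.resize(a[100:380,100:480],None,fx=2.1,fy=2.1,interpolation=3))
E
```

```text
(no output)
```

View pics/top_c.png

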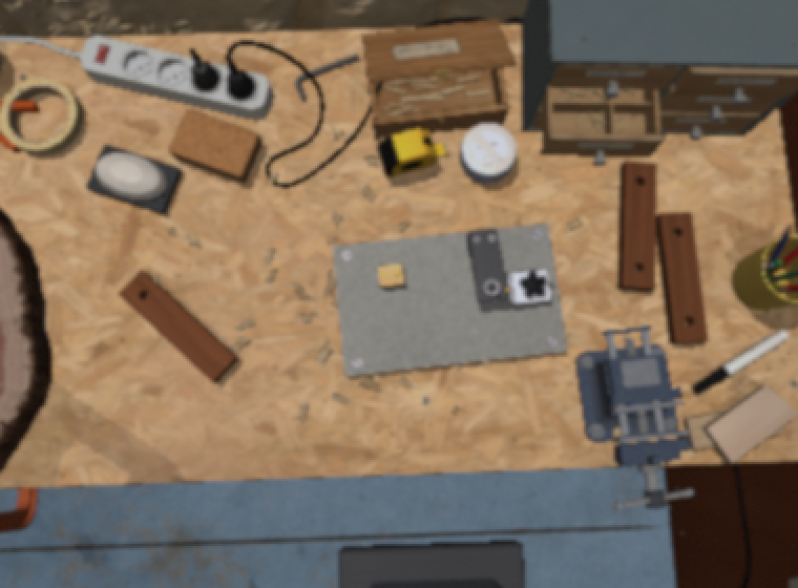

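View pics/scene0.png

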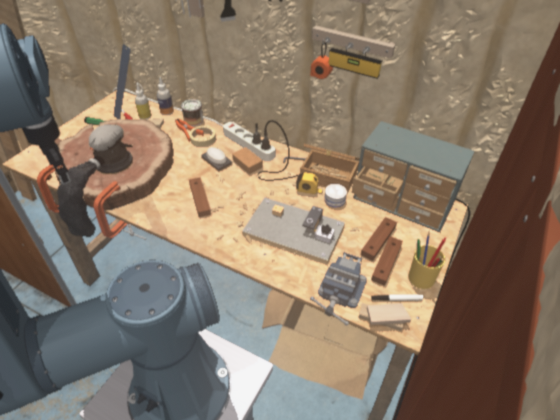

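```bash
cat > h.py <<'E'
from bench import arm,kin,monitor,optics
import cv2,numpy as np
from scipy.spatial.transform import Rotation as R
def ray(p,uv,z):
    T=p['camera_from_world'];Rm=T[:3,:3];c=-Rm.T@T[:3,3]
    d=(Rm.T@np.linalg.inv(p['mtx'])@np.c_[np.atleast_2d(uv),np.ones(len(np.atleast_2d(uv)))].T).T
    return c+d*((z-c[2])/d[:,2])[:,None]
def ori(a): # jaw axis at angle a in world xy, tool down
    y=np.array([np.cos(a),np.sin(a),0]);x=np.array([0,0,-1.])
    return R.from_matrix(np.c_[x,y,np.cross(x,y)]).as_quat(scalar_first=True)
def F(): return np.round(monitor.observe()['contact_force'],2)
E
python3 - <<'E'
from h import *
p=optics.get_image('top')
def c(l): return np.array(l)/2.1+100-0.25
J=ray(p,c([(334,248),(549,226),(566,352),(346,376)]),.018)
Q=ray(p,c([(121,293),(144,271),(237,355),(217,381)]),.024)
print(np.round(J,4).tolist(),J.mean(0)); print(np.round(Q,4).tolist(),Q.mean(0))
for e in ((J[0]-J[1]),(J[3]-J[2]),(J[0]-J[3]),(J[1]-J[2]),Q[0]-Q[3],Q[1]-Q[2],Q[1]-Q[0]): print(np.linalg.norm(e),np.arctan2(e[1],e[0]))
jy=np.mean([J[0]-J[1],J[3]-J[2]],0);ry=np.mean([Q[0]-Q[3],Q[1]-Q[2]],0)
aj=np.arctan2(jy[1],jy[0])-np.pi/2;ar=np.arctan2(ry[1],ry[0])-np.pi/2
print('jig',aj,'rail',ar)
Y=R.from_quat(monitor.observe()['orientation'],scalar_first=True).as_matrix();print(Y.round(3).tolist())
for k in(0,np.pi):
    print(k,kin.ik(np.r_[Q.mean(0)[:2],.1],ori(ar+k)),kin.ik(np.r_[J.mean(0)[:2],.1],ori(aj+k)))
E
```

```text
[[0.6152, 0.1264, 0.018], [0.6346, -0.1406, 0.018], [0.4787, -0.1498, 0.018], [0.4588, 0.1145, 0.018]] [ 0.54681852 -0.01237471  0.018     ]
[[0.5664, 0.384, 0.024], [0.5926, 0.3572, 0.024], [0.4873, 0.2432, 0.024], [0.4575, 0.2665, 0.024]] [0.52593753 0.31274882 0.024     ]
0.26771637922897007 1.643644119956984
0.26505624946572715 1.6460321968382012
0.15683576596042909 0.07620652232239986
0.15621648529792395 0.0591860847169809
0.16017833469722315 0.8235190634311456
0.1551405217843848 0.8251800662835983
0.03746421651868793 -0.7968370194030767
jig 0.07403586977483045 rail -0.7464600307658387
[[-0.0, 0.419, 0.908], [-0.0, 0.908, -0.419], [-1.0, -0.0, -0.0]]
0 [ 3.42752044e-01  4.03538812e-01  1.60959093e+00 -4.44089210e-16
  1.12846291e+00  1.08921208e+00] [-2.39700109e-01  2.75745997e-01  1.78159692e+00 -4.44089210e-16
  1.08424974e+00 -3.13735979e-01]
3.141592653589793 [ 3.42752044e-01  4.03538812e-01  1.60959093e+00 -4.44089210e-16
  1.12846291e+00 -2.05238058e+00] [-2.39700109e-01  2.75745997e-01  1.78159692e+00 -4.44089210e-16
  1.08424974e+00  2.82785667e+00]
```

```bash
python3 - <<'E'
from h import *
arm.move_ptp([.541,-.01,.27],ori(.072))
p=optics.get_image('wrist');cv2.imwrite('pics/wj.png',p['pixels'][:,:,::-1]);np.savez('wj.npz',**{k:p[k] for k in('mtx','camera_from_world')})
for t in("bush","side_blocks","stop_plate","jig"): print(t,[(np.round(d['position'],4).tolist(),round(d['p'],2)) for d in optics.search_frame(t,p)][:3])
arm.move_ptp([.525,.313,.17],ori(-.75))
p=optics.get_image('wrist');cv2.imwrite('pics/wr.png',p['pixels'][:,:,::-1]);np.savez('wr.npz',**{k:p[k] for k in('mtx','camera_from_world')})
for t in("rail","drilled_hole"): print(t,[(np.round(d['position'],4).tolist(),round(d['p'],2)) for d in optics.search_frame(t,p)][:3])
print(monitor.observe()['clock'],monitor.observe()['eef_pos'])
E
```

```text
bush [([0.5419, 0.0141, 0.0159], 0.96)]
side_blocks [([0.5703, 0.0553, 0.0381], 0.87)]
stop_plate [([0.5529, -0.0838, 0.0396], 0.54)]
jig [([0.5449, 0.0152, 0.0187], 0.6), ([0.5539, -0.085, 0.041], 0.33)]
rail [([0.5336, 0.3243, 0.0253], 0.75)]
drilled_hole [([0.5328, 0.3246, 0.0237], 0.74)]
4.9167 [0.52578915 0.31207302 0.1705445 ]
```

View pics/wj.png

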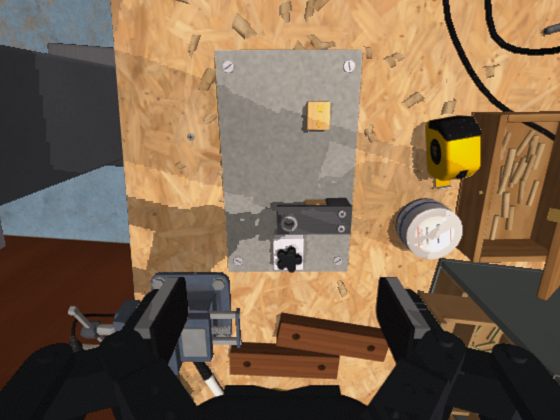

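View pics/wr.png

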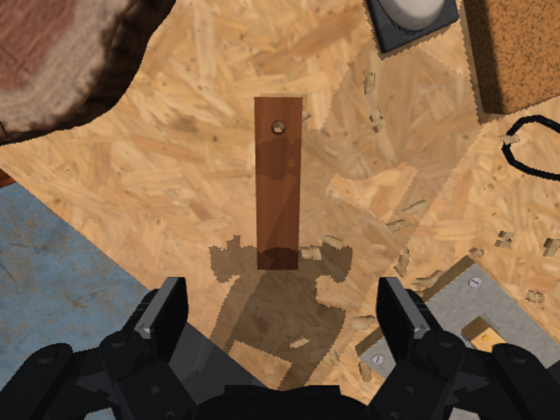

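```bash
python3 - <<'E'
from h import *
p=np.load('wj.npz');q=np.load('wr.npz')
J=ray(p,[(361,50),(348,272),(229,271),(216,51)],.018)
Q=ray(q,[(254,97),(301,97),(297,270),(258,270)],.024)
H=ray(q,[(278,127.5)],.024);print('hole',H)
for n,A in(('J',J),('Q',Q)):
    print(n,np.round(A,4).tolist(),A.mean(0))
    for i,j in((0,1),(3,2),(0,3),(1,2)):
        e=A[i]-A[j];print(np.linalg.norm(e),np.arctan2(e[1],e[0]))
B=ray(p,[(307,102),(307,130)],.038);bu=ray(p,[(289,224)],.066);st=ray(p,[(273,236),(304,237)],.05)
aj=.0737;M=np.array([[np.cos(aj),np.sin(aj)],[-np.sin(aj),np.cos(aj)]])
for n,A in(('block',B),('bush',bu),('stop',st)): print(n,A.round(4).tolist(),((A-J.mean(0))[:,:2]@M.T).round(4).tolist())
E
```

```text
hole [[0.56441518 0.35713343 0.024     ]]
J [[0.6172, 0.128, 0.018], [0.6405, -0.1411, 0.018], [0.4812, -0.1513, 0.018], [0.4612, 0.1154, 0.018]] [ 0.5500321  -0.01224451  0.018     ]
0.2700645064620096 1.6571253835833823
0.26750037228524065 1.6456614160413765
0.15652657101088685 0.08005889943097967
0.15962981464106862 0.06400586149545817
Q [[0.5667, 0.3885, 0.024], [0.595, 0.3621, 0.024], [0.4851, 0.2452, 0.024], [0.4571, 0.2713, 0.024]] [0.52595257 0.31674678 0.024     ]
0.03877149846577843 2.392310360217463
0.03826280357609521 2.391953187724299
0.16048390987923938 0.8189738635268458
0.16049967446683117 0.8158046245402488
block [[0.5629, 0.0707, 0.038], [0.5658, 0.0415, 0.038]] [[0.0189, 0.0818], [0.0196, 0.0525]]
bush [[0.5535, -0.0598, 0.066]] [[-0.0001, -0.0477]]
stop [[0.5366, -0.0825, 0.05], [0.5734, -0.0811, 0.05]] [[-0.0186, -0.0691], [0.0182, -0.0704]]
```

```bash
python3 - <<'E'
from h import *
o=ori(-.7535);c=[.526,.3165]
arm.move_ptp(c+[.08],o);arm.move_linear(c+[.004],vel=.1)
print('down',F(),monitor.observe()['eef_pos'])
arm.move_gripper(0,60);s=monitor.observe();print('grip',F(),s['eef_pos'],s['opening'])
arm.move_linear(c+[.07],vel=.12);print('lift',F())
aj=.0757;C=np.array([.550,-.0122]);Rj=np.array([[np.cos(aj),-np.sin(aj)],[np.sin(aj),np.cos(aj)]])
P=lambda x,y,z:np.r_[C+Rj@[x/1e3,y/1e3],z]
arm.move_ptp(P(-27,85,.075),ori(aj))
arm.move_linear(P(-27,85,.040),vel=.1);print('pre',F(),monitor.observe()['eef_pos'],P(-27,85,.04))
for n in('wrist','scene'):
    p=optics.get_image(n);cv2.imwrite(f'pics/{n}_in.png',p['pixels'][:,:,::-1]);np.savez(f'{n}_in.npz',**{k:p[k] for k in('mtx','camera_from_world')})
s=monitor.observe();print(s['clock'],s['opening'],s['moment'])
E
```

```text
down [-0.1  -0.17  0.38] [0.52663167 0.316739   0.00463275]
grip [-0.79  0.18  3.48] [0.52660876 0.31677558 0.00478214] 0.4545266229333795
lift [-0.28 -0.41 -1.69]
pre [ 0.11  0.33 -1.69] [0.51647485 0.07091441 0.03971041] [0.51664897 0.07051462 0.04      ]
9.225 0.4556904805248757 [-0.0134553   0.00454005  0.01408401]
```

View pics/wrist_in.png

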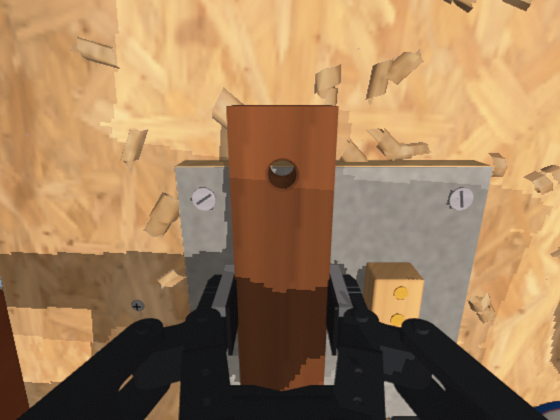

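```bash
cat >> h.py <<'E'
aj=.0757;C=np.array([.550,-.0122]);Rj=np.array([[np.cos(aj),-np.sin(aj)],[np.sin(aj),np.cos(aj)]])
P=lambda x,y,z:np.r_[C+Rj@[x/1e3,y/1e3],z]
def st(f0):
    arm.sleep(.15);s=monitor.observe();f=s['contact_force']-f0;f=np.r_[Rj.T@f[:2],f[2]]
    e=Rj.T@(s['eef_pos'][:2]-C)*1e3
    return np.round(f,2),np.round(np.r_[e,s['eef_pos'][2]*1e3],2),np.round(s['moment'],3)
E
python3 - <<'E'
from h import *
f0=monitor.observe()['contact_force']
z=.0237
arm.move_linear(P(-27,85,z),vel=.06);print(*st(f0))
arm.move_linear(P(-27,30,z),vel=.08);print(*st(f0))
arm.move_linear(P(-3,30,z),vel=.06);print(*st(f0))
x=-3
while x<4:
    x+=.5;arm.move_linear(P(x,30,z),vel=.02);r=st(f0);print(x,*r)
    if r[0][0]<-6:break
print(monitor.observe()['clock'])
E
```

```text
[0.65 0.38 0.47] [-27.28  85.01  23.44] [0.001 0.016 0.011]
[0.51 0.44 0.31] [-27.1   30.46  23.64] [-0.003 -0.051 -0.051]
[-0.8  -0.71  0.97] [-3.16 30.04 23.62] [0.017 0.014 0.048]
-2.5 [-0.81  0.05 -0.01] [-2.53 29.97 23.73] [-0.038  0.043 -0.024]
-2.0 [ 0.79 -0.5   0.89] [-2.04 30.05 23.66] [-0.027 -0.018  0.031]
-1.5 [ 0.44 -0.62  0.53] [-1.5  30.   23.68] [ 0.016  0.004 -0.01 ]
-1.0 [-2.27  0.    1.17] [-1.28 30.04 23.58] [-0.04   0.282  0.065]
-0.5 [-4.73 -1.09  2.67] [-1.18 30.04 23.5 ] [-0.126  0.807  0.168]
0.0 [-6.36 -2.54  4.27] [-1.14 30.02 23.41] [-0.154  1.07   0.263]
13.8917
```

```bash
python3 - <<'E'
from h import *
f0=np.array([.1,.3,-1.69])
z=.0242
for k in range(8):
    a=aj+.004*k
    arm.move_linear(P(-.2,30,z),ori(a),vel=.02);r=st(f0);print(round(a,4),*r)
    if r[2][2]<-.1:break
print(monitor.observe()['clock'])
E
```

```text
0.0757 [-5.13 -1.29  1.22] [-1.19 30.09 23.67] [-0.275  0.945  0.173]
0.0797 [-5.91 -2.    0.42] [-1.18 30.07 23.66] [-0.264  0.821 -0.177]
14.6917
```

```bash
python3 - <<'E'
from h import *
f0=np.array([.1,.3,-1.69])
z=.0242;y=30.
arm.move_linear(P(-.6,30,z),ori(.078),vel=.02);print(y,*st(f0))
while y>-8:
    y-=2 if y>22 else 1
    arm.move_linear(P(-.4,y,z),vel=.03);r=st(f0);print(y,*r)
    if r[0][1]>13:break
print(monitor.observe()['clock'])
E
```

```text
30.0 [-4.64 -0.88 -2.77] [-1.18 30.11 23.75] [-0.268  0.764 -0.051]
28.0 [-5.44  0.81 -1.15] [-1.15 28.69 23.85] [ 0.202  0.94  -0.033]
26.0 [-5.85  1.96 -0.07] [-1.19 26.9  23.89] [ 0.32   1.008 -0.061]
24.0 [-6.11  3.04  0.24] [-1.16 24.95 23.95] [ 0.362  0.966 -0.024]
22.0 [-6.93  3.44 -0.12] [-1.18 22.99 23.97] [0.364 1.006 0.035]
21.0 [-6.51  2.74  0.76] [-1.16 22.09 23.98] [ 0.463  0.995 -0.033]
20.0 [-6.44  3.91  0.53] [-1.15 21.13 23.98] [ 0.489  1.043 -0.035]
19.0 [-5.46  3.65  0.17] [-1.17 20.14 23.97] [ 0.547  1.01  -0.034]
18.0 [-5.75  3.07 -0.82] [-1.16 19.16 23.97] [ 0.525  1.003 -0.027]
17.0 [-6.28  4.09  0.22] [-1.13 18.11 23.99] [ 0.501  0.997 -0.018]
16.0 [-6.44  2.83  0.24] [-1.14 17.13 23.98] [ 0.537  0.977 -0.015]
15.0 [-5.27  3.58  0.07] [-1.13 16.27 23.97] [ 0.582  0.976 -0.039]
14.0 [-6.64  5.3   0.43] [-1.15 15.51 23.97] [0.735 0.973 0.003]
13.0 [-5.73  5.37  0.41] [-1.15 14.62 23.98] [ 0.83   0.999 -0.063]
12.0 [-6.74  5.72  0.52] [-1.14 13.72 23.99] [ 0.87   1.014 -0.008]
11.0 [-5.78  5.66  2.09] [-1.14 12.81 23.97] [ 0.93   0.969 -0.035]
10.0 [-5.8   6.16  0.23] [-1.13 11.87 23.99] [ 0.97   0.933 -0.008]
9.0 [-6.62  6.83  0.31] [-1.14 10.95 23.99] [ 1.034  1.043 -0.063]
8.0 [-4.96  7.63  1.83] [-1.14 10.01 23.98] [ 1.111  0.971 -0.014]
7.0 [-5.75  7.76  1.29] [-1.16  9.08 23.97] [ 1.155  1.013 -0.004]
6.0 [-5.28  9.57  0.57] [-1.15  8.53 23.99] [ 1.457  0.924 -0.037]
5.0 [-4.53 12.97  0.82] [-1.15  8.51 23.97] [2.1   0.888 0.02 ]
4.0 [-4.1  18.51  2.84] [-1.15  8.47 23.97] [ 2.682  0.889 -0.072]
23.8917
```

```bash
python3 - <<'E'
from h import *
f0=np.array([.1,.3,-1.69])
arm.move_linear(P(-.6,8,.0242),vel=.02);print(*st(f0))
z=.0242
while z>.0222:
    z-=.0004;arm.move_linear(P(-.6,8,z),vel=.02);r=st(f0);print(round(z,4),*r)
    if r[0][2]>4:break
print('press')
for x,y in((.2,6),(.6,4.5),(.8,3.5)):
    arm.move_linear(P(x,y,z),vel=.02);print(*st(f0))
arm.sleep(1);print(*st(f0))
for n in('wrist','scene','top'):
    p=optics.get_image(n);cv2.imwrite(f'pics/{n}_f.png',p['pixels'][:,:,::-1])
    if n=='wrist':np.savez(f'{n}_f.npz',**{k:p[k] for k in('mtx','camera_from_world')})
print(monitor.observe()['clock'],monitor.observe()['opening'])
a=cv2.imread('pics/scene_f.png')[170:290,220:380];b=cv2.imread('pics/wrist_f.png')
a=cv2.resize(a,(560,420),interpolation=3);v=np.vstack([cv2.resize(b,(400,300)),cv2.resize(a,(400,300))]);cv2.imwrite('pics/final.png',v)
E
```

```text
[-5.4   5.26 -0.32] [-1.13  9.56 24.07] [ 0.836  0.918 -0.051]
0.0238 [-5.42  5.68  3.23] [-1.14  9.54 23.92] [ 0.866  1.06  -0.043]
0.0234 [-8.05  4.87  4.64] [-1.13  9.49 23.73] [ 0.814  1.215 -0.068]
press
[-8.46  9.46  5.5 ] [-1.11  8.55 23.42] [ 1.257  1.496 -0.136]
[-9.34 16.    9.12] [-1.14  8.54 23.4 ] [ 2.165  1.655 -0.118]
[-10.59  20.19  11.72] [-1.14  8.51 23.4 ] [ 2.737  1.709 -0.077]
[-10.75  19.55  10.62] [-1.12  8.49 23.42] [ 2.723  1.753 -0.089]
27.7 0.4537322238613905
```

View pics/final.png

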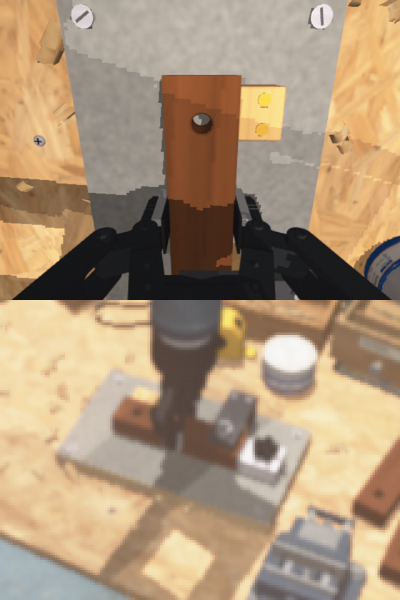

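```bash
python3 - <<'E'
from h import *
print(*st(np.array([.1,.3,-1.69])))
arm.sign_off()
E
```

```text
[-9.44 19.17 10.35] [-1.15  8.5  23.4 ] [ 2.763  1.708 -0.073]
the job is handed in; nothing more can be done
```

I loaded the plain-ended rail into the drilling jig, plain end first under the bush arm, and handed it in at about 28 s of the 64 s. The arm is still gripping it and pressing it against both the side blocks and the stop.

- **Side blocks:** The rail is pressed sideways with about 9–11 N. I corrected the rail's yaw by about 0.002 rad until the turning moment almost vanished, which suggests it bears on both blocks.
- **End stop:** It is pressed lengthways with about 19 N. The force began to climb at 16.5 mm and met a solid stop at 8.5 mm, which matches the full 8 mm travel of the ejector pin.
- **On the base:** It is pressed down with about 10 N. By my height readings its underside is about 0.6 mm above nominal base height, well within tolerance. I can't rule out that the fingertips carry part of that load.
- **Pictures:** The last pictures show the rail flush with the side block I could see, with the hole at the open end. I didn't measure the ejector or the plate force directly. After allowing for the spring and drag, I estimate about 7 N on the plate.
- **Other things on the bench:** I didn't touch any of them on purpose, but I made no separate check that they hadn't moved.

No check failed. The only mismatch was the side-block contact, which came about 1.2 mm earlier than the camera estimate, within the calibration error.

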